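Drop the upper hinge pin into the milk cooler's door

ROBOT

A 6-joint arm with a two-finger parallel gripper is mounted at the origin on the work surface. World frame = base frame: x ahead of the robot, y to its left, z up, the work surface at z = 0. Lengths are in m, angles in degrees, forces in N, time in s.
With the tool pointing down it reaches from about 0.4 to 0.825 m from the base axis. Payload 7 kg.
Tool frame: the origin (TCP) lies midway between the tips of the shut fingers; the grasp point (between the pads) lies 19 mm behind it; z points along the fingers, y is the line along which they close (so a half turn about z gives the same grasp; the last joint's range is limited). The gripper opens to 88 mm and grips with 3 to 60 N. Pads are 19 mm wide; open, the fingers measure 130 mm over their backs; the gripper's body (78 mm by 193 mm) begins 47 mm behind the grasp point.
Start: joints at [83.543, 20.546, 0.682, 0, -70.136, -16.507], TCP at [0.263, 0.621, 0.227] pointing down, gripper open.
Joint ranges: [-176.03, 176.03], [-82.01, 121.73], [-58.28, 71.71], [-173.87, 95.51], [-174.79, -0.11], [-173.66, 173.66]. Speed limits (degrees/s): [136.94, 136.94, 172.46, 180, 180, 180].

INTERFACE

Orientations are given as [roll, pitch, yaw] about the fixed x, y, z axes, in that order (R = Rz(yaw) Ry(pitch) Rx(roll)).
In Python, from plant import r gives the robot as it stands. The module is installed in compiled form; this text tells all that it offers.
- The arm moves only by the tool play_rows, never from a script. Its argument "rows" is a list of rows, each an object with "slide": the shift along the tool's x, y, z as a fraction of full scale, a list of three; "delta_rot": the turn, a rotation vector about the tool's x, y, z as a fraction of full scale, a list of three; "fingers": the opening, from -1 (shut) to 1 (fully open). In form: [{"slide": [x, y, z], "delta_rot": [rx, ry, rz], "fingers": fingers}, ...]. A call has 1 to 8 rows; each row shifts and turns the commanded pose from where the row before left it, along the tool's axes as they then stand; what a row does not reach is not made up. Full scale, the value 1, is 0.15 m for a shift and 0.08 rad for a turn. A row lasts 1/8 s, in which the tool goes at most 62.5 mm and 10.7 degrees, less where a joint would pass 70% of its speed; a pose out of reach is approached as far as the arm can. A call with a number of a shift or a turn outside -1 to 1 is refused whole. A call with a gripper value outside its range is refused whole. The fingers move at their own pace and stop on an object; "squeeze" is the grip in N (left out, the last holds). Time passes only in rows, so rows that do not move let the fingers close. It gives the time, the measured TCP pose, the force, the opening and the grip force at its end, in the units of the state.
- r.get_state(): the state, without advancing time (a new reading comes with each control period).
- r.capture(name): name is "scene" or "side" or "wrist"; returns a dict with "image" (480x640x3 uint8, blue, green, red), "fx", "fy", "cx", "cy" (pixels), "distortion" ([k1, k2, p1, p2, k3] as OpenCV has them; the pictures are not rectified), "R" (3x3) and "t" (3): a world point X has camera coordinates R X + t; the wrist camera has in their place "T_tool_cam" (4x4, takes a point from camera to tool coordinates, whose origin is the TCP and whose axes are the flange's). Camera axes: x right, y down, z forward; pixel columns grow to the right and rows downward; lengths in m; the calibration is good to about 2 mm. A picture is of the moment at which its call begins: read the wrist's pose just before it. There is no depth.
- r.close_job(): hands the job in; it is judged then, once.
The state is a dict: "time_s": time; "joints": joint angles; "qd": joint speeds; "joint_torque": joint torques, N m; "tcp_pos": TCP position; "eef_rot": TCP orientation; "contact_force": force on the tool from outside, world axes, zero at the start; "moment": the same for the moment, N m; "gripper_width": finger opening in m; "gripper_force": force on a finger pad.
Only numpy, scipy, OpenCV 4.12 (cv2) and the standard library are available. Lean on these libraries where they do the work, as an engineer would, in place of code of your own. Each camera call takes 0.05 s, during which the arm holds its last target. There are 200 camera calls.

TASK

The milk cooler's door is back on its lower hinge, but the upper hinge still wants its pin and the springy seal holds the door a few millimetres out of line. Take the red-headed pin from the wooden stand, feel for the hole of the cabinet's upper hinge knuckle and stand the pin in it, then ease the door in against its seal until the holes line up and the pin drops through the door's knuckle as well, its head fully down on the hinge. Do not force the pin, the hinge or the door, and leave the pitcher, the syrup bottle and the screwdriver where they are.

Things in the scene. Friction and masses are not known exactly. Their poses are not given: they have to be found in the camera images.
- cooler: Compact milk cooler, fixed: dark cabinet, steel door, 230 mm wide, 270 high. Origin on the counter below the nominal upper hinge axis. +x into the cabinet, square to the door; +y along the door to its hinge end; z up. Cabinet x 0 to 290, y -252 to -22 mm. Door panel 40 mm thick, y -250 to -24, z 17 to 267 mm; bar handle at y -222, z 95 to 195 mm, out to x -85.
- hinge (a point): Nominal top mouth of the cabinet's upper knuckle, 262 mm above the counter, axes as the cooler's. The knuckle is a steel block 30 x 22 mm (x, y), 22 mm high, with an upright 9.5 mm through hole. Its leaf is screwed on through slots: block and hole really stand up to 5 mm in or out (cooler x) of this point. It is tight and never moves; feel for it. All is free above it.
- door_knuckle_line (a point): Nominal hinge axis at the top of the door's brass knuckle, 24 mm below the hinge point (a 2 mm gap under the cabinet's). Same hole, in a brass block (x -15 to 19 mm from it) that moves with the door, not with this point. Unpressed it stands 8 mm out (-x) of this point; it must come into line with the cabinet's knuckle, wherever that stands. Pressed hard it stops 6.5 mm inside this point.
- press_point (a point): A good place to press the door in (+x): on its front face, 100 mm from the hinge axis, 17 mm below the door's top edge, given for the holes in nominal line; unpressed, the face stands 8.5 mm farther out (-x). The door is pinned low down (50 mm up) and tips about that; the seal springs it back at once when let go. Bringing it in takes 2 to 4 N; once the pin is through, it goes no farther.
- pin_head (a point): Centre of the red round head (18 mm across, 22 tall) of the steel hinge pin, 65 g; z along the pin, up. Its shank is 8 mm across, 54 long: the tip, narrowed to 7.2 mm over the last 1.5, is 65 mm below this point. It starts upright in the stand, head 24 mm clear of its top. Home, this point is 11 mm above the hinge point; standing on the out-of-line door knuckle, 41 mm.
- stand: Drilled wooden pin stand, 100 x 64 mm, 45 mm high, fixed; origin under its centre. The pin stands in the hole at x = +22 mm, y = 0, 28 mm deep.
- pitcher: Steel milk pitcher, 86 mm across, 105 mm high, with a handle; origin at the centre of its underside. Leave alone.
- syrup: Amber syrup bottle, 68 mm across, 220 mm high; origin at the centre of its underside. Leave alone.
- driver: Yellow-handled screwdriver lying on the counter, 200 mm long; origin under its middle. Leave alone.
There are look-alikes about, which are no part of the job. What is shaped like the part that bears pin_head but turquoise is not meant.

How it is judged:
By the outcome, as a careful person would: the job done as asked, in the order asked, and still so for the second after the job is handed in, with the robot touching nothing.
It also fails if it takes over 72 s, if anything falls off the work surface, if the arm or the gripper's body presses on something with over 40 N, if the wrist force passes 120 N, or if a joint passes its speed limit or range.

## Working session

There is one attempt and no reset: what is moved stays moved. The work goes in short steps, Python scripts to look and compute and a tool call to move; the robot and the scene stay as the last step left them, time stands still between calls to the robot, and variables do not carry over. Pictures are saved under pics/ and viewed, at most 10 in all, crops included, and the job is handed in when it is done.

Besides the shell and the picture viewer there is one more tool, called as name(argument=value, ...) on one line, values as JSON. play_rows: Moves the arm, as the interface text tells. Shift numbers are shares of 0.15 m and turn numbers shares of 0.08 rad, none past 1 either way. Its arguments: {"type":"object","properties":{"rows":{"type":"array"},"squeeze":{"type":"number"}},"required":["rows"]}

```bash
mkdir -p pics; cat > h.py <<'E'
import numpy as np, cv2, pickle
from plant import r
from scipy.spatial.transform import Rotation as Ro
def cap(n):
    s=r.get_state(); c=r.capture(n); c=dict(c)
    if 'T_tool_cam' in c:
        T=np.eye(4); T[:3,:3]=Ro.from_euler('xyz',s['eef_rot'],degrees=True).as_matrix(); T[:3,3]=s['tcp_pos']
        M=np.linalg.inv(T@np.array(c['T_tool_cam'])); c['R'],c['t']=M[:3,:3],M[:3,3]
    c['R']=np.array(c['R']);c['t']=np.array(c['t']).ravel()
    c['K']=np.array([[c['fx'],0,c['cx']],[0,c['fy'],c['cy']],[0,0,1.]]);c['d']=np.array(c['distortion'],float)
    return c
def ray(c,uv):
    p=cv2.undistortPoints(np.array([[uv]],float),c['K'],c['d'])[0,0]
    return -c['R'].T@c['t'], c['R'].T@np.array([p[0],p[1],1])
def onz(c,uv,z):
    o,d=ray(c,uv); return o+d*(z-o[2])/d[2]
def tri(obs):
    A=np.zeros((3,3));b=np.zeros(3);L=[]
    for c,uv in obs:
        o,d=ray(c,uv);d=d/np.linalg.norm(d);P=np.eye(3)-np.outer(d,d);A+=P;b+=P@o;L.append((o,P))
    x=np.linalg.solve(A,b); return x,[np.linalg.norm(P@(x-o)) for o,P in L]
def proj(c,X):
    return cv2.projectPoints(np.array(X,float).reshape(-1,1,3),cv2.Rodrigues(c['R'])[0],c['t'],c['K'],c['d'])[0].reshape(-1,2)
E
python3 - <<'E'
from h import *
S={n:cap(n) for n in('scene','side','wrist')}
pickle.dump(S,open('s0.pkl','wb'))
for n in S: cv2.imwrite(f'pics/{n}0.png',S[n]['image']); print(n,-S[n]['R'].T@S[n]['t'],S[n]['R'][2])
print(r.get_state())
E
```

```text
scene [1.23112185 0.0186855  0.71126977] [-0.76109621  0.11964853 -0.63750826]
side [0.15569584 0.53757643 0.7380686 ] [ 0.52416626 -0.4890417  -0.69720008]
wrist [0.33734216 0.58797327 0.3842826 ] [-0.2746814   0.1156078  -0.95456009]
{'time_s': 0.15, 'joints': array([ 8.35422659e+01,  2.05825474e+01,  6.46625778e-01, -1.52202273e-02,
       -7.01360478e+01, -1.65050580e+01]), 'qd': array([-0.04574619, -0.25044069,  0.20908401, -0.00205994, -0.0427273 ,
        0.04528216]), 'joint_torque': array([-8.14570976e-04, -5.83275425e+01,  2.93289703e+01,  7.00122491e+00,
        8.81008134e-03, -1.04490634e-04]), 'tcp_pos': array([0.2632375 , 0.62115752, 0.22583605]), 'eef_rot': array([ 1.79926931e+02, -6.72810876e-03, -2.29679685e+01]), 'contact_force': array([-0.53286339,  0.0270905 , -0.26834686]), 'moment': array([ 0.01064235, -0.02104536, -0.05249104]), 'gripper_force': 0.0, 'gripper_width': 0.0878693937862111}
```

View pics/scene0.png

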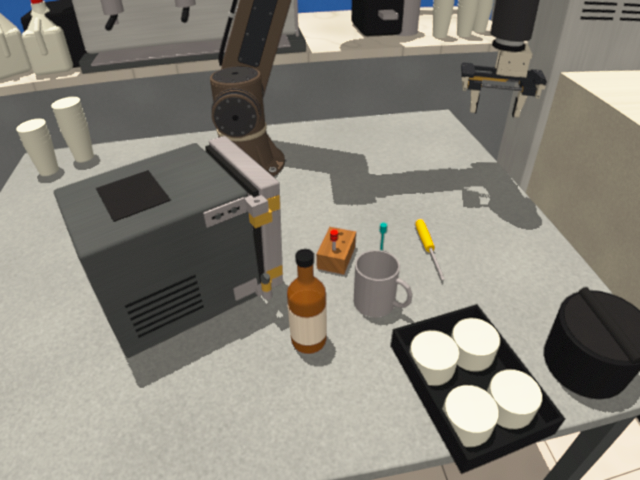

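View pics/side0.png

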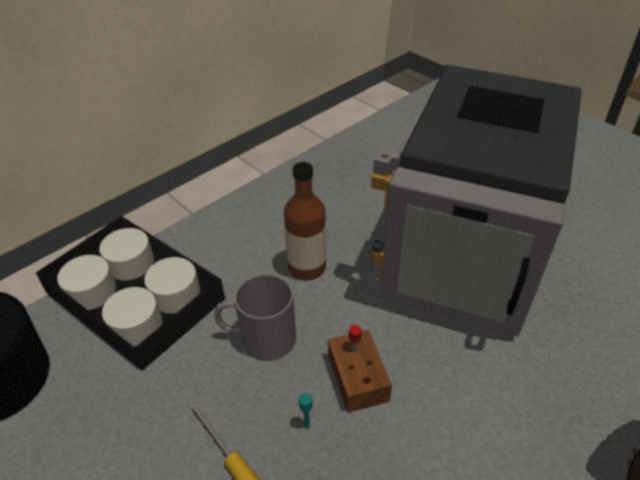

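The scene view shows the red pin head at (334,234) in the stand, with the hinge near (262,200). In the side view the head is at (355,333) and the hinge near (385,165). Next I'll zoom in and take colour measurements.

```bash
python3 - <<'E'
from h import *
S=pickle.load(open('s0.pkl','rb'))
obs=[]
for n in('scene','side'):
    h=cv2.cvtColor(S[n]['image'],cv2.COLOR_BGR2HSV)
    m=(((h[...,0]<5)|(h[...,0]>174))&(h[...,1]>190)&(h[...,2]>90)).astype('uint8')
    _,_,st,ce=cv2.connectedComponentsWithStats(m)
    for a,b in zip(st[1:],ce[1:]):
        if a[4]>20: print(n,a,b)
a=S['scene']['image'][130:310,190:370]; b=S['side']['image'][60:330,340:610]
cv2.imwrite('pics/c1.png',np.hstack([cv2.resize(a,(400,600)[:1]*2,interpolation=cv2.INTER_CUBIC),cv2.resize(b,(400,400),interpolation=cv2.INTER_CUBIC)]))
E
```

```text
scene [31  0 11  3 26] [35.65384615  0.80769231]
scene [331 230   7  11  64] [333.625   234.84375]
side [350 326  11  10  82] [354.82926829 330.29268293]
```

View pics/c1.png

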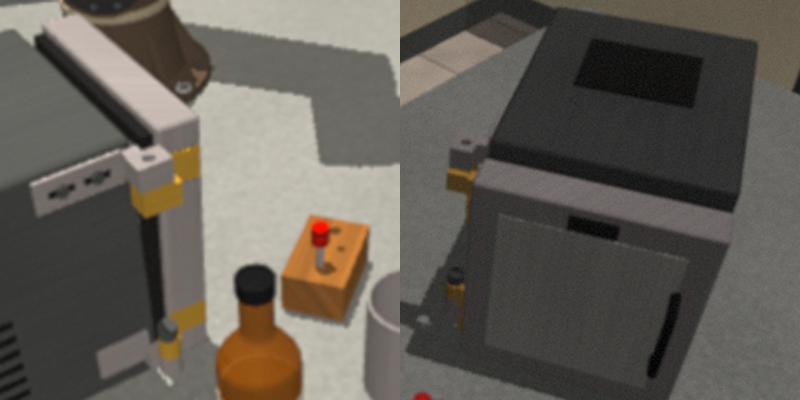

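The crops show the cabinet knuckle hole at about scene (257.5,200.6) and side (384.5,156.5). The front top edge of the door is clear in both views.

```bash
cat >> h.py <<'E'
E
python3 - <<'E'
from h import *
S=pickle.load(open('s0.pkl','rb'));A,B=S['scene'],S['side']
print('head',tri([(A,(333.8,235)),(B,(355,332))]), 'z.08',onz(A,(333.8,235),.08),onz(B,(355,332),.08))
print('hole',tri([(A,(257.5,200.6)),(B,(384.5,156.5))]),onz(A,(257.5,200.6),.262),onz(B,(384.5,156.5),.262))
print('L',tri([(A,(278.7,184)),(B,(392.6,170))]),onz(A,(278.7,184),.267))
L=onz(B,(392.6,170),.267);R=onz(B,(563.4,223.4),.267);print(L,R,np.linalg.norm(L-R))
print('R',onz(A,(217,136.8),.267))
# roof of cabinet, back edges: side view corners
for uv in [(736,207),(757,43),(497,160),(555,8)]:
    print('top',onz(B,((uv[0]-400)*.675+340,uv[1]*.675+60),.27))
# stand top corners by scene crop
for uv in [(310,217),(369,229),(283,280),(335,295)]: print('st',onz(A,(uv[0]*.45+190,uv[1]*.45+130),.045))
print(proj(A,onz(A,(333.8,235),.08)))
E
```

```text
head (array([0.48308698, 0.1713599 , 0.08296447]), [np.float64(0.0006473665873722106), np.float64(0.0006473665873722351)]) z.08 [0.48004222 0.17259984 0.08      ] [0.48439097 0.16903712 0.08      ]
hole (array([0.57874895, 0.01929223, 0.2601401 ]), [np.float64(0.0006184159725642346), np.float64(0.000618415972564373)]) [0.58212407 0.01976544 0.262     ] [0.57716369 0.02048443 0.262     ]
L (array([0.5415812 , 0.0542313 , 0.26978715]), [np.float64(0.007596944228134852), np.float64(0.007596944228134829)]) [0.54607913 0.0600245  0.267     ]
[0.54420322 0.04134402 0.267     ] [ 0.32649397 -0.02749446  0.267     ] 0.2283332085319365
R [ 0.34055712 -0.04777903  0.267     ]
top [ 0.3452309  -0.06775408  0.27      ]
top [ 0.47112754 -0.34166121  0.27      ]
top [0.53248039 0.0286443  0.27      ]
top [ 0.67650684 -0.24595428  0.27      ]
st [0.41031733 0.1766553  0.045     ]
st [0.44126123 0.23216599 0.045     ]
st [0.50121367 0.13248116 0.045     ]
st [0.53157065 0.17737896 0.045     ]
[[333.8 235. ]]
```

```bash
cat >> h.py <<'E'
def mv(target,yaw=None):
    """remaining shift in tool units (share of .15) and turn shares about tool axes, to target pos, down with yaw"""
    s=r.get_state();R=Ro.from_euler('xyz',s['eef_rot'],degrees=True)
    d=R.inv().apply(np.array(target)-s['tcp_pos'])/.15
    w=np.zeros(3) if yaw is None else (R.inv()*Ro.from_euler('xyz',[180,0,yaw],degrees=True)).as_rotvec()/.08
    print('shift',d.round(3),'turn',w.round(3)); return d,w
E
python3 - <<'E'
from h import *
S=pickle.load(open('s0.pkl','rb'));A,B=S['scene'],S['side']
print('bottle cap',tri([(A,(304.5,257)),(B,(303,171))]))
print('pitcher rim c',onz(A,(378,267),.105),onz(B,(265,297),.105))
c=lambda u,v:((u-400)*.675+340,v*.675+60)
L=onz(B,c(478,187),.267);R=onz(B,c(725,243),.267);print(L,R,np.linalg.norm(L-R),np.degrees(np.arctan2(*(L-R)[[1,0]])))
mv([.483,.171,.20],26)
E
```

```text
bottle cap (array([0.68274515, 0.0829581 , 0.21234977]), [np.float64(0.00032131798502458897), np.float64(0.00032131798502455395)])
pitcher rim c [0.61969018 0.23011119 0.105     ] [0.60638027 0.23156794 0.105     ]
[0.52088078 0.06785709 0.267     ] [ 0.32938506 -0.02289929  0.267     ] 0.21191349586332722 25.357875179301168
shift [2.52  2.191 0.175] turn [ 1.6000e-02  5.0000e-03 -1.0683e+01]
```

play_rows(rows=[{"slide": [0.28,0.243,0.0],"delta_rot": [0,0,0],"fingers": 1},{"slide": [0.28,0.243,0.02],"delta_rot": [0,0,0],"fingers": 1},{"slide": [0.28,0.243,0.02],"delta_rot": [0,0,0],"fingers": 1},{"slide": [0.28,0.243,0.02],"delta_rot": [0,0,0],"fingers": 1},{"slide": [0.28,0.243,0.02],"delta_rot": [0,0,0],"fingers": 1},{"slide": [0.28,0.243,0.02],"delta_rot": [0,0,0],"fingers": 1},{"slide": [0.28,0.243,0.02],"delta_rot": [0,0,0],"fingers": 1},{"slide": [0.28,0.243,0.02],"delta_rot": [0,0,0],"fingers": 1}])

```text
time_s: 1.15
tcp_pos: [0.4594, 0.2202, 0.2056]
eef_rot: [-180.0, -0.0, -22.9]
contact_force: [0.7, 0.8, -0.3]
gripper_width: 0.0877
gripper_force: 0.0
```

play_rows(rows=[{"slide": [0.28,0.247,0.02],"delta_rot": [0,0,0],"fingers": 1},{"slide": [0,0,0],"delta_rot": [0,0,-1],"fingers": 1},{"slide": [0,0,0],"delta_rot": [0,0,-1],"fingers": 1},{"slide": [0,0,0],"delta_rot": [0,0,-1],"fingers": 1},{"slide": [0,0,0],"delta_rot": [0,0,-1],"fingers": 1},{"slide": [0,0,0],"delta_rot": [0,0,-1],"fingers": 1},{"slide": [0,0,0],"delta_rot": [0,0,-1],"fingers": 1},{"slide": [0,0,0],"delta_rot": [0,0,-1],"fingers": 1}])

```text
time_s: 2.15
tcp_pos: [0.483, 0.1713, 0.2024]
eef_rot: [180.0, 0.0, 9.3]
contact_force: [0.1, -0.5, -1.0]
gripper_width: 0.0875
gripper_force: 0.0
```

play_rows(rows=[{"slide": [0,0,0],"delta_rot": [0,0,-1],"fingers": 1},{"slide": [0,0,0],"delta_rot": [0,0,-1],"fingers": 1},{"slide": [0,0,0],"delta_rot": [0,0,-1],"fingers": 1},{"slide": [0,0,0],"delta_rot": [0,0,-0.7],"fingers": 1},{"slide": [0,0,0],"delta_rot": [0,0,0],"fingers": 1}])

```text
time_s: 2.78
tcp_pos: [0.483, 0.1713, 0.2024]
eef_rot: [180.0, 0.0, 26.1]
contact_force: [-0.6, -0.4, 0.2]
gripper_width: 0.0877
gripper_force: 0.0
```

```bash
python3 - <<'E'
from h import *
W=cap('wrist');pickle.dump(W,open('w1.pkl','wb'));cv2.imwrite('pics/w1.png',W['image'])
print({k:np.round(v,3) for k,v in r.get_state().items()})
h=cv2.cvtColor(W['image'],cv2.COLOR_BGR2HSV)
m=(((h[...,0]<5)|(h[...,0]>174))&(h[...,1]>190)&(h[...,2]>90)).astype('uint8')
_,_,st,ce=cv2.connectedComponentsWithStats(m)
for a,b in zip(st[1:],ce[1:]):
    if a[4]>20: print(a,b,onz(W,b,.083))
E
```

```text
{'time_s': np.float64(2.825), 'joints': array([ 4.1501e+01,  6.2400e+00, -2.1578e+01, -4.0000e-03, -6.2198e+01,
        7.4509e+01]), 'qd': array([-0.044,  0.039,  0.115,  0.055, -0.02 , -0.338]), 'joint_torque': array([ 5.0000e-03, -3.6611e+01,  2.7649e+01,  6.4930e+00,  8.4000e-02,
        1.8700e-01]), 'tcp_pos': array([0.483, 0.171, 0.202]), 'eef_rot': array([1.79999e+02, 1.60000e-02, 2.60090e+01]), 'contact_force': array([-0.183, -0.058, -0.394]), 'moment': array([-0.063, -0.03 ,  0.038]), 'gripper_force': np.float64(0.0), 'gripper_width': np.float64(0.087)}
[305 222  22  25 381] [315.69028871 234.62729659] [0.47999102 0.170183   0.083     ]
```

View pics/w1.png

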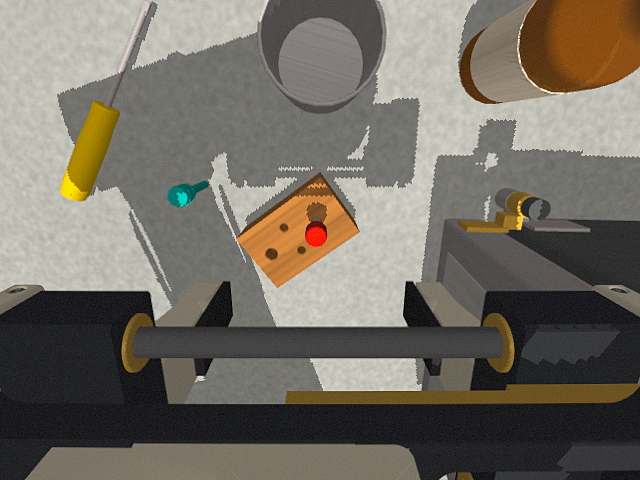

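Wrist view: red head at (316,235) in the stand, turquoise decoy at (182,195), and the way down is clear. Cast onto its plane, this agrees with the two-view point to 3 mm. Now descend and grip.

play_rows(rows=[{"slide": [0,0,0.3],"delta_rot": [0,0,0],"fingers": 1},{"slide": [0,0,0.3],"delta_rot": [0,0,0],"fingers": 0.6},{"slide": [0,0,0.2],"delta_rot": [0,0,0],"fingers": 0.2},{"slide": [0,0,0.13],"delta_rot": [0,0,0],"fingers": -0.2},{"slide": [0,0,0],"delta_rot": [0,0,0],"fingers": -0.4},{"slide": [0,0,0],"delta_rot": [0,0,0],"fingers": -0.4}], squeeze=10)

```text
time_s: 3.58
tcp_pos: [0.4837, 0.1717, 0.0638]
eef_rot: [-180.0, -0.1, 26.1]
contact_force: [0.1, 0.1, 0.8]
gripper_width: 0.0432
gripper_force: 0.0
```

```bash
python3 - <<'E'
from h import *
A,B,W=cap('scene'),cap('side'),cap('wrist');ob=[]
for n,W in zip('ABW',(A,B,W)):
    h=cv2.cvtColor(W['image'],cv2.COLOR_BGR2HSV)
    m=(((h[...,0]<5)|(h[...,0]>174))&(h[...,1]>190)&(h[...,2]>90)).astype('uint8')
    _,_,st,ce=cv2.connectedComponentsWithStats(m)
    for a,b in zip(st[1:],ce[1:]):
        if a[4]>20: print(n,a,b,onz(W,b,.08))
s=r.get_state();print(s['tcp_pos'],s['contact_force'],s['gripper_width'])
E
```

```text
A [31  0 11  3 26] [35.65384615  0.80769231] [-2.68574066 -1.48058407  0.08      ]
A [331 230   7  11  57] [333.77192982 235.47368421] [0.48159612 0.17222613 0.08      ]
W [302 294  28   8  58] [315.34482759 296.25862069] [0.49081381 0.17504662 0.08      ]
W [296 298  38  19 282] [314.67375887 304.85815603] [0.48672912 0.17340718 0.08      ]
W [295 308  39  19 566] [314.41342756 318.69787986] [0.48017766 0.17036504 0.08      ]
[0.48375179 0.17183741 0.06410904] [-0.15213344 -0.56876504  0.47937542] 0.03129347676514212
```

play_rows(rows=[{"slide": [0,0,0],"delta_rot": [0,0,0],"fingers": -0.6},{"slide": [0,0,0],"delta_rot": [0,0,0],"fingers": -0.8},{"slide": [0,0,0],"delta_rot": [0,0,0],"fingers": -1},{"slide": [0,0,0],"delta_rot": [0,0,0],"fingers": -1},{"slide": [0,0,0],"delta_rot": [0,0,0],"fingers": -1}], squeeze=15)

```text
time_s: 4.35
tcp_pos: [0.4836, 0.1717, 0.0635]
eef_rot: [180.0, -0.1, 26.1]
contact_force: [0.3, 1.3, 5.4]
gripper_width: 0.0178
gripper_force: 15.0
```

play_rows(rows=[{"slide": [0,0,-0.05],"delta_rot": [0,0,0],"fingers": -1},{"slide": [0,0,-0.1],"delta_rot": [0,0,0],"fingers": -1},{"slide": [0,0,-0.15],"delta_rot": [0,0,0],"fingers": -1},{"slide": [0,0,-0.35],"delta_rot": [0,0,0],"fingers": -1},{"slide": [0,0,-0.35],"delta_rot": [0,0,0],"fingers": -1},{"slide": [0,0,-0.35],"delta_rot": [0,0,0],"fingers": -1},{"slide": [0,0,-0.35],"delta_rot": [0,0,0],"fingers": -1},{"slide": [0,0,-0.3],"delta_rot": [0,0,0],"fingers": -1}])

```text
time_s: 5.35
tcp_pos: [0.4826, 0.1708, 0.3663]
eef_rot: [-180.0, -0.1, 26.1]
contact_force: [0.4, 1.7, -0.2]
gripper_width: 0.0177
gripper_force: 15.0
```

```bash
python3 - <<'E'
from h import *
s=r.get_state();print(s['tcp_pos'],s['contact_force'],s['gripper_width'])
W=cap('wrist');pickle.dump(W,open('w2.pkl','wb'));cv2.imwrite('pics/w2.png',W['image'])
mv([.579,.0195,.36],26)
E
```

```text
[0.48263117 0.17075742 0.36633061] [ 0.39919201  1.69624775 -0.24724866] 0.01774381151102107
shift [0.119 1.184 0.085] turn [ 0.007 -0.122  0.02 ]
```

View pics/w2.png

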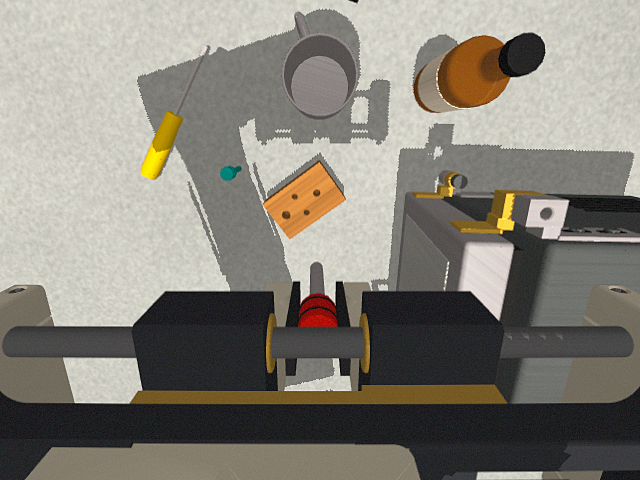

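The pin is held upright (head at (317,312), tip near (316,264)) and the stand is empty. The cabinet knuckle hole shows at about (545,213).

```bash
python3 - <<'E'
from h import *
W=pickle.load(open('w2.pkl','rb'));im=W['image']
g=cv2.cvtColor(im,cv2.COLOR_BGR2GRAY)[198:228,532:560]
m=(g<90).astype('uint8');_,_,st,ce=cv2.connectedComponentsWithStats(m)
for a,b in zip(st[1:],ce[1:]):
    if a[4]>15: print(a,b+[532,198],onz(W,b+[532,198],.262))
s=r.get_state();t=s['tcp_pos'];R=Ro.from_euler('xyz',s['eef_rot'],degrees=True)
print('tip proj',proj(W,[t+R.apply([0,0,.0485]),t+R.apply([0,0,-.0165+.011])]))
crop=np.hstack([cv2.resize(im[185:245,490:570],(400,300),interpolation=cv2.INTER_CUBIC),cv2.resize(im[255:315,277:357],(400,300),interpolation=cv2.INTER_CUBIC)])
cv2.imwrite('pics/w2c.png',crop)
E
```

```text
[ 4  0 18  1 18] [544.5 198. ] [0.58830959 0.02524694 0.262     ]
[ 9 10 10 10 72] [545.79166667 212.43055556] [0.5794586  0.01730738 0.262     ]
tip proj [[316.59904893 261.31222481]
 [316.20474326 303.10194295]]
```

View pics/w2c.png

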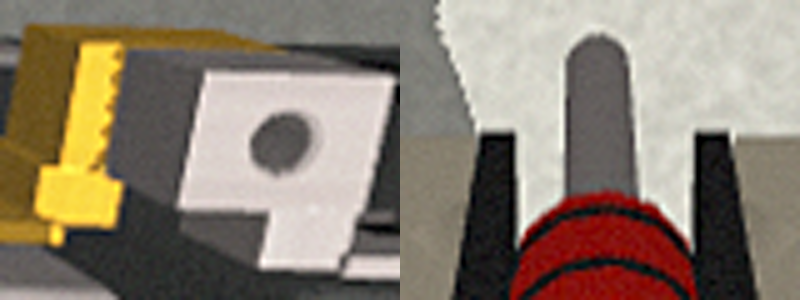

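```bash
python3 - <<'E'
from h import *
W=pickle.load(open('w2.pkl','rb'))
s=r.get_state();t=s['tcp_pos'];R=Ro.from_euler('xyz',s['eef_rot'],degrees=True)
print('tip off tool',R.inv().apply(onz(W,(316.6,266.5),t[2]-.0485)-t), onz(W,(546.7,213),.262),s['eef_rot'])
mv([.582,.0185,.326],26)
E
```

```text
tip off tool [-3.47682001e-03 -6.49056734e-06  4.84684779e-02] [0.57940387 0.01637915 0.262     ] [179.96604125  -0.55733914  26.09235365]
shift [0.132 1.199 0.312] turn [ 0.007 -0.122  0.02 ]
```

play_rows(rows=[{"slide": [0.02,0.2,0],"delta_rot": [0,0,0],"fingers": -1},{"slide": [0.02,0.2,0],"delta_rot": [0,0,0],"fingers": -1},{"slide": [0.02,0.2,0],"delta_rot": [0,0,0],"fingers": -1},{"slide": [0.02,0.2,0],"delta_rot": [0,0,0],"fingers": -1},{"slide": [0.02,0.2,0],"delta_rot": [0,0,0],"fingers": -1},{"slide": [0.03,0.2,0.15],"delta_rot": [0,0,0],"fingers": -1},{"slide": [0,0,0.15],"delta_rot": [0,0,0],"fingers": -1},{"slide": [0,0,0],"delta_rot": [0,0,0],"fingers": -1}])

```text
time_s: 6.4
tcp_pos: [0.5785, 0.0175, 0.3167]
eef_rot: [-180.0, 0.2, 26.0]
contact_force: [-0.3, -0.3, -0.4]
gripper_width: 0.0179
gripper_force: 15.0
```

```bash
python3 - <<'E'
from h import *
W,B,A=cap('wrist'),cap('side'),cap('scene');pickle.dump((W,A,B),open('w3.pkl','wb'))
s=r.get_state();t=s['tcp_pos'];R=Ro.from_euler('xyz',s['eef_rot'],degrees=True)
print(t,s['eef_rot'],s['contact_force'])
P=[];
for n,C in zip('WAB',(W,A,B)):
    uv=proj(C,[t+R.apply([-.003,0,.0485])])[0];print(n,uv)
    x,y=uv.astype(int);h=40 if n=='W' else 25
    y+=5
    x0,y0=max(0,x-h),max(0,y-h);print(n,'crop origin',x0,y0,'scale',266/(2*h))
    P.append(cv2.resize(C['image'][y0:y0+2*h,x0:x0+2*h],(266,266),interpolation=cv2.INTER_CUBIC))
cv2.imwrite('pics/w3.png',cv2.resize(np.hstack(P),(798,266)))
E
```

```text
[0.58004736 0.01843639 0.31958765] [ 1.79961903e+02 -8.49676896e-02  2.61102074e+01] [-0.21004117 -0.8267337  -0.18689734]
W [315.46422672 264.50295427]
W crop origin 275 229 scale 3.325
A [255.21100397 194.79931323]
A crop origin 230 174 scale 5.32
B [386.37104466 150.14154185]
B crop origin 361 130 scale 5.32
```

View pics/w3.png

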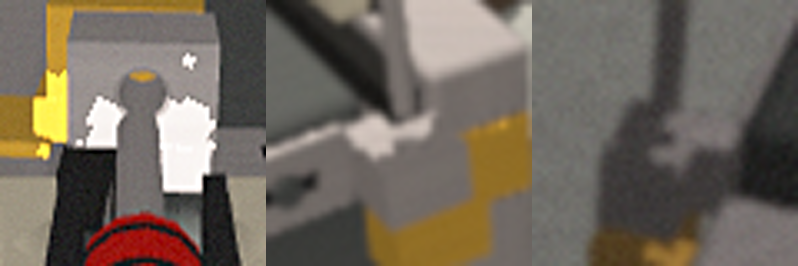

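```bash
python3 - <<'E'
from h import *
W,A,B=pickle.load(open('w3.pkl','rb'))
s=r.get_state();t=s['tcp_pos'];print(t,s['eef_rot'])
Rz=Ro.from_euler('xyz',[180,0,26],degrees=True)
tip=onz(W,(317.2,259.4),.271);hole=onz(W,(318,257.4),.262)
print('tip',tip,'hole',hole,'need tool',Rz.inv().apply(hole-tip)*1e3,'tip-tcp tool',Rz.inv().apply(tip-t)*1e3)
E
```

```text
[0.58004736 0.01843639 0.31958765] [ 1.79961903e+02 -8.49676896e-02  2.61102074e+01]
tip [0.58100764 0.01763097 0.271     ] hole [0.579402   0.01628017 0.262     ] need tool [-2.03529445  0.51023101  9.        ] tip-tcp tool [ 0.51002668  1.1448632  48.58764793]
```

play_rows(rows=[{"slide": [-0.013,0.003,0],"delta_rot": [0,0,0],"fingers": -1},{"slide": [0,0,0],"delta_rot": [0,0,0],"fingers": -1},{"slide": [0,0,0],"delta_rot": [0,0,0],"fingers": -1}])

```text
time_s: 6.92
tcp_pos: [0.5783, 0.0172, 0.3185]
eef_rot: [180.0, -0.0, 26.1]
contact_force: [0.3, 0.5, -0.4]
gripper_width: 0.0173
gripper_force: 15.0
```

```bash
python3 - <<'E'
from h import *
W=cap('wrist');A=cap('scene');pickle.dump((W,A),open('w4.pkl','wb'))
s=r.get_state();print(s['tcp_pos'],s['eef_rot'],s['contact_force'])
cv2.imwrite('pics/w4.png',np.hstack([cv2.resize(W['image'][225:285,278:358],(533,400),interpolation=cv2.INTER_CUBIC),cv2.resize(A['image'][170:230,240:280],(266,400),interpolation=cv2.INTER_CUBIC)]))
E
```

```text
[0.57827591 0.01712229 0.31820662] [ 1.79998446e+02 -1.09362209e-02  2.60902429e+01] [-0.72151434  0.44498949 -0.39868939]
```

View pics/w4.png

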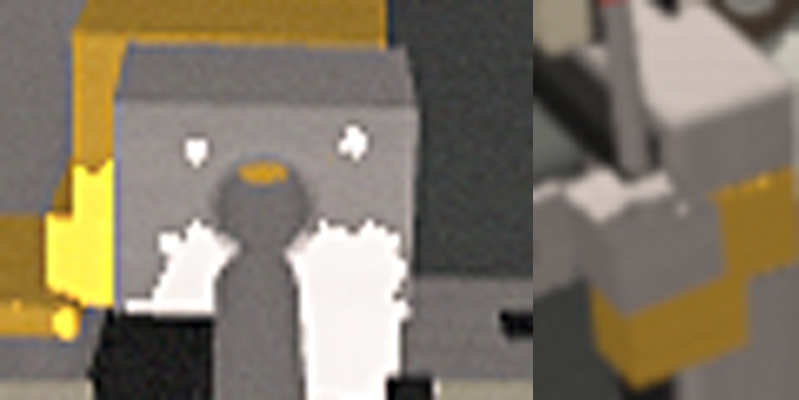

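```bash
python3 - <<'E'
from h import *
W,A=pickle.load(open('w4.pkl','rb'))
g=cv2.cvtColor(W['image'],cv2.COLOR_BGR2GRAY)
print('cols',list(range(308,328)))
for y in range(245,270): print(y,g[y,308:328])
E
```

```text
cols [308, 309, 310, 311, 312, 313, 314, 315, 316, 317, 318, 319, 320, 321, 322, 323, 324, 325, 326, 327]
245 [135 142 145 147 149 147 145 144 144 147 146 146 144 142 145 144 145 149
 147 146]
246 [249 134 147 146 145 149 148 148 146 152 147 149 148 149 147 144 147 146
 148 143]
247 [255 136 143 148 146 153 147 153 152 149 152 151 147 152 149 144 146 149
 152 150]
248 [222 143 146 151 157 153 140 144 138 132 134 137 149 154 152 154 149 147
 149 153]
249 [136 145 152 154 142 133 133 136 137 138 142 138 135 134 149 151 155 154
 152 150]
250 [145 151 147 144 130 126 146 149 152 156 146 157 145 119 128 145 151 155
 152 151]
251 [147 152 148 129 117 108 136 154 153 149 157 143 144 110 107 136 143 150
 145 149]
252 [149 152 131 115 105 103 112 126 133 134 131 120 117 108 104 121 134 143
 149 154]
253 [150 142 125 100 104 109 114 109 110 105 107 110 111 109 102 103 135 140
 152 148]
254 [148 131 122 102 106 109 109 110 112 109 114 112 111 106 105  99 121 132
 149 150]
255 [150 129 112  95 107 108 111 113 111 111 111 112 112 108 107 102 113 133
 151 150]
256 [146 132 107 100 104 106 108 113 
[... 480 characters left out ...]
247]
262 [246 248 250 237 226 173 100  99 110 107 108 114 124 187 207 225 250 249
 247 247]
263 [247 249 253 255 185 131 105 114 110 114 112 107 117 215 250 249 249 246
 247 247]
264 [246 250 255 224 112 103 109 115 112 110 110 107  98 154 255 253 248 246
 247 247]
265 [247 253 251 104  97 103 111 108 119 112 112 110 100  92 239 253 248 246
 245 245]
266 [246 255 179  88 103 111 113 111 114 113 109 110 109  96 191 255 246 244
 244 245]
267 [247 255 122  96 107 109 112 112 116 114 114 111 106  98 144 255 247 243
 243 244]
268 [246 255 124  95 108 109 109 111 113 115 110 112 108 101  91 255 247 244
 243 243]
269 [248 255 129  96 110 107 109 115 107 114 114 109 112  96  93 255 248 244
 244 243]
```

```bash
python3 - <<'E'
from h import *
W,A=pickle.load(open('w4.pkl','rb'))
t=r.get_state()['tcp_pos']
Rz=Ro.from_euler('xyz',[180,0,26],degrees=True)
for zt in(.268,.2697,.2715):
  tip=onz(W,(316.5,266.7),zt);hole=onz(W,(317.1,255.5),.262)
  print('tip',tip,'hole',hole,'need tool',Rz.inv().apply(hole-tip)*1e3,'tip-tcp tool',Rz.inv().apply(tip-t)*1e3)
# scene: predicted pixel of tip
print(proj(A,[tip,hole]))
E
```

```text
tip [0.57456945 0.01476241 0.268     ] hole [0.5797529  0.01686485 0.262     ] need tool [5.58050181 0.3826138  6.        ] tip-tcp tool [-4.36585047  0.49624676 50.20661794]
tip [0.5751862  0.01505761 0.2697    ] hole [0.5797529  0.01686485 0.262     ] need tool [4.89676348 0.37757613 7.7       ] tip-tcp tool [-3.68211213  0.50128443 48.50661794]
tip [0.57583923 0.01537018 0.2715    ] hole [0.5797529  0.01686485 0.262     ] need tool [4.17280524 0.37224212 9.5       ] tip-tcp tool [-2.95815389  0.50661843 46.70661794]
[[254.09065535 194.18865071]
 [255.69544276 200.00489231]]
```

The tip keeps its image position at (316.5,266.7) in every view, and the hole is at (317,255.5). I need about +4.7 mm in tool x, then I'll feel downwards.

play_rows(rows=[{"slide": [0.031,0.0025,0],"delta_rot": [0,0,0],"fingers": -1},{"slide": [0,0,0.02],"delta_rot": [0,0,0],"fingers": -1},{"slide": [0,0,0.01],"delta_rot": [0,0,0],"fingers": -1},{"slide": [0,0,0],"delta_rot": [0,0,0],"fingers": -1}])

```text
time_s: 7.52
tcp_pos: [0.5825, 0.0187, 0.3133]
eef_rot: [-180.0, 0.0, 26.1]
contact_force: [0.0, 0.2, -0.3]
gripper_width: 0.0176
gripper_force: 15.0
```

play_rows(rows=[{"slide": [0,0,0.007],"delta_rot": [0,0,0],"fingers": -1},{"slide": [0,0,0.007],"delta_rot": [0,0,0],"fingers": -1},{"slide": [0,0,0],"delta_rot": [0,0,0],"fingers": -1}])

```text
time_s: 7.9
tcp_pos: [0.5826, 0.0187, 0.3114]
eef_rot: [-180.0, 0.0, 26.1]
contact_force: [-0.9, 1.3, -0.8]
gripper_width: 0.0173
gripper_force: 15.0
```

play_rows(rows=[{"slide": [0,0,0.007],"delta_rot": [0,0,0],"fingers": -1},{"slide": [0,0,0],"delta_rot": [0,0,0],"fingers": -1}])

```text
time_s: 8.15
tcp_pos: [0.5826, 0.0187, 0.3103]
eef_rot: [-180.0, 0.0, 26.1]
contact_force: [-0.0, 0.1, -1.3]
gripper_width: 0.0177
gripper_force: 15.0
```

play_rows(rows=[{"slide": [0,0,0.007],"delta_rot": [0,0,0],"fingers": -1},{"slide": [0,0,0],"delta_rot": [0,0,0],"fingers": -1}])

```text
time_s: 8.4
tcp_pos: [0.5826, 0.0187, 0.3093]
eef_rot: [-180.0, 0.0, 26.1]
contact_force: [0.3, -0.1, -0.5]
gripper_width: 0.0176
gripper_force: 15.0
```

play_rows(rows=[{"slide": [0,0,0.007],"delta_rot": [0,0,0],"fingers": -1},{"slide": [0,0,0],"delta_rot": [0,0,0],"fingers": -1}])

```text
time_s: 8.65
tcp_pos: [0.5826, 0.0188, 0.3082]
eef_rot: [-180.0, 0.0, 26.1]
contact_force: [-0.6, -0.4, -0.2]
gripper_width: 0.0172
gripper_force: 15.0
```

play_rows(rows=[{"slide": [0,0,0.01],"delta_rot": [0,0,0],"fingers": -1},{"slide": [0,0,0],"delta_rot": [0,0,0],"fingers": -1}])

```text
time_s: 8.9
tcp_pos: [0.5824, 0.0187, 0.3066]
eef_rot: [-180.0, 0.0, 26.1]
contact_force: [0.0, -0.9, -0.3]
gripper_width: 0.0178
gripper_force: 15.0
```

play_rows(rows=[{"slide": [0,0,0.01],"delta_rot": [0,0,0],"fingers": -1},{"slide": [0,0,0],"delta_rot": [0,0,0],"fingers": -1}])

```text
time_s: 9.15
tcp_pos: [0.5825, 0.0187, 0.3052]
eef_rot: [-180.0, 0.0, 26.1]
contact_force: [-1.4, -0.8, -1.1]
gripper_width: 0.0176
gripper_force: 15.0
```

play_rows(rows=[{"slide": [0,0,0.015],"delta_rot": [0,0,0],"fingers": -1},{"slide": [0,0,0.015],"delta_rot": [0,0,0],"fingers": -1},{"slide": [0,0,0],"delta_rot": [0,0,0],"fingers": -1}])

```text
time_s: 9.52
tcp_pos: [0.5825, 0.0187, 0.3005]
eef_rot: [-180.0, 0.0, 26.1]
contact_force: [-0.8, -0.9, -0.5]
gripper_width: 0.0174
gripper_force: 15.0
```

play_rows(rows=[{"slide": [0,0,0.015],"delta_rot": [0,0,0],"fingers": -1},{"slide": [0,0,0.015],"delta_rot": [0,0,0],"fingers": -1},{"slide": [0,0,0],"delta_rot": [0,0,0],"fingers": -1}])

```text
time_s: 9.9
tcp_pos: [0.5825, 0.0187, 0.296]
eef_rot: [-180.0, 0.0, 26.1]
contact_force: [-0.3, 0.0, -0.7]
gripper_width: 0.0175
gripper_force: 15.0
```

play_rows(rows=[{"slide": [0,0,0.014],"delta_rot": [0,0,0],"fingers": -1},{"slide": [0,0,0.014],"delta_rot": [0,0,0],"fingers": -1},{"slide": [0,0,0],"delta_rot": [0,0,0],"fingers": -1}])

```text
time_s: 10.28
tcp_pos: [0.5825, 0.0188, 0.2918]
eef_rot: [-180.0, 0.0, 26.1]
contact_force: [0.2, -1.0, -0.6]
gripper_width: 0.0172
gripper_force: 15.0
```

play_rows(rows=[{"slide": [0,0,0.009],"delta_rot": [0,0,0],"fingers": -1},{"slide": [0,0,0.009],"delta_rot": [0,0,0],"fingers": -1},{"slide": [0,0,0],"delta_rot": [0,0,0],"fingers": -1}])

```text
time_s: 10.65
tcp_pos: [0.5826, 0.0187, 0.2892]
eef_rot: [-180.0, 0.0, 26.1]
contact_force: [-1.5, -0.2, -1.9]
gripper_width: 0.0173
gripper_force: 15.0
```

play_rows(rows=[{"slide": [0,0,0.009],"delta_rot": [0,0,0],"fingers": -1},{"slide": [0,0,0],"delta_rot": [0,0,0],"fingers": -1}])

```text
time_s: 10.9
tcp_pos: [0.5826, 0.0187, 0.2879]
eef_rot: [-180.0, 0.0, 26.1]
contact_force: [-0.0, -0.5, -0.9]
gripper_width: 0.0173
gripper_force: 15.0
```

play_rows(rows=[{"slide": [0,0,0],"delta_rot": [0,0,0],"fingers": -0.55},{"slide": [0,0,0],"delta_rot": [0,0,0],"fingers": -0.4},{"slide": [0,0,0],"delta_rot": [0,0,0],"fingers": -0.2},{"slide": [0,0,0],"delta_rot": [0,0,0],"fingers": 0}])

```text
time_s: 11.4
tcp_pos: [0.5827, 0.0188, 0.2881]
eef_rot: [180.0, -0.0, 26.1]
contact_force: [-0.1, -0.3, -0.8]
gripper_width: 0.0393
gripper_force: 0.0
```

```bash
cat >> h.py <<'E'
def red(C,lo=15):
    h=cv2.cvtColor(C['image'],cv2.COLOR_BGR2HSV)
    m=(((h[...,0]<6)|(h[...,0]>173))&(h[...,1]>170)&(h[...,2]>60)).astype('uint8'); m[:20]=0
    p=np.argwhere(m)[:,::-1]
    return (len(p),p.mean(0),p.min(0),p.max(0)) if len(p) else None
E
python3 - <<'E'
from h import *
A,B,W=cap('scene'),cap('side'),cap('wrist')
for n,C in zip('ABW',(A,B,W)): print(n,red(C))
h0=np.array([.5797,.0169]);print('pred head',[proj(C,[[*h0,.303]]) for C in(A,B)])
try:print(tri([(A,red(A)[1]),(B,red(B)[1])]))
except Exception as e:print(e)
print(r.get_state())
E
```

```text
A (129, array([255.44186047, 179.78294574]), array([251, 173]), array([260, 187]))
B None
W (1008, array([308.9484127 , 312.18055556]), array([288, 292]), array([328, 326]))
pred head [array([[253.20579086, 179.51912389]]), array([[386.78047461, 130.13203667]])]
'NoneType' object is not subscriptable
{'time_s': 11.55, 'joints': array([ 2.10525757e+01,  9.96332424e+00, -5.70313064e+00,  1.62274486e-03,
       -7.43292371e+01,  9.50301638e+01]), 'qd': array([ 0.04603873,  0.00035499, -0.03519208, -0.04177662, -0.05361064,
       -0.03905575]), 'joint_torque': array([ 4.06962048e-03, -4.43483126e+01,  3.00961161e+01,  7.04478398e+00,
        7.59572815e-02,  7.03431033e-05]), 'tcp_pos': array([0.58265273, 0.01874395, 0.28810228]), 'eef_rot': array([ 1.79998066e+02, -4.15440466e-03,  2.60831778e+01]), 'contact_force': array([-0.51310813, -0.59651874, -1.05546496]), 'moment': array([-0.03532959, -0.03248546,  0.02929009]), 'gripper_force': 0.0, 'gripper_width': 0.04313534884064637}
```

The pin is standing in the knuckle, with its head at the predicted height. Now retreat upwards, shut the fingers and go in front of the door.

play_rows(rows=[{"slide": [0,0,-0.1],"delta_rot": [0,0,0],"fingers": 0},{"slide": [0,0,-0.15],"delta_rot": [0,0,0],"fingers": 0},{"slide": [0,0,-0.25],"delta_rot": [0,0,0],"fingers": 0},{"slide": [0,0,-0.25],"delta_rot": [0,0,0],"fingers": 0},{"slide": [-0.17,-0.21,0],"delta_rot": [0,0,0],"fingers": -1},{"slide": [-0.17,-0.21,0],"delta_rot": [0,0,0],"fingers": -1},{"slide": [-0.17,-0.22,0],"delta_rot": [0,0,0],"fingers": -1},{"slide": [-0.18,-0.22,0],"delta_rot": [0,0,0],"fingers": -1}])

```text
time_s: 12.55
tcp_pos: [0.4319, 0.0893, 0.4017]
eef_rot: [180.0, -0.1, 26.1]
contact_force: [-0.6, 1.3, 0.7]
gripper_width: 0.0093
gripper_force: 0.0
```

play_rows(rows=[{"slide": [0,0,0.3],"delta_rot": [0,0,0],"fingers": -1},{"slide": [0,0,0.3],"delta_rot": [0,0,0],"fingers": -1},{"slide": [0,0,0.25],"delta_rot": [0,0,0],"fingers": -1},{"slide": [0,0,0.2],"delta_rot": [0,0,0],"fingers": -1},{"slide": [0,0,0],"delta_rot": [0,0,0],"fingers": -1}])

```text
time_s: 13.18
tcp_pos: [0.4322, 0.0886, 0.2424]
eef_rot: [180.0, 0.2, 26.1]
contact_force: [0.8, -0.1, 1.2]
gripper_width: 0.0008
gripper_force: 0.0
```

```bash
python3 - <<'E'
from h import *
A,B,W=cap('scene'),cap('side'),cap('wrist');pickle.dump((A,B,W),open('w5.pkl','wb'))
for n,C in zip('ABW',(A,B,W)): print(n,red(C))
h0=np.array([.5797,.0169]);print('pred',[proj(C,[[*h0,.303],[*h0,.273]]) for C in(A,B)])
print(tri([(A,red(A)[1]),(B,red(B)[1])]))
s=r.get_state();print(s['tcp_pos'],s['contact_force'],s['gripper_width'])
cv2.imwrite('pics/w5.png',np.hstack([cv2.resize(B['image'][90:300,330:590],(495,400)),cv2.resize(A['image'][120:240,180:270],(300,400))]))
E
```

```text
A (141, array([255.5106383 , 179.21276596]), array([251, 172]), array([260, 187]))
B (139, array([385.15827338, 130.30935252]), array([380, 123]), array([390, 140]))
W None
pred [array([[253.20579086, 179.51912389],
       [255.05436632, 194.62299413]]), array([[386.78047461, 130.13203667],
       [385.35719112, 148.28270575]])]
(array([0.58015296, 0.02034865, 0.30373815]), [np.float64(0.00046217393731831776), np.float64(0.00046217393731837734)])
[0.43399569 0.08953467 0.24503832] [ 0.52520078 -0.32790637  0.19941488] 0.0006611897877558818
```

View pics/w5.png

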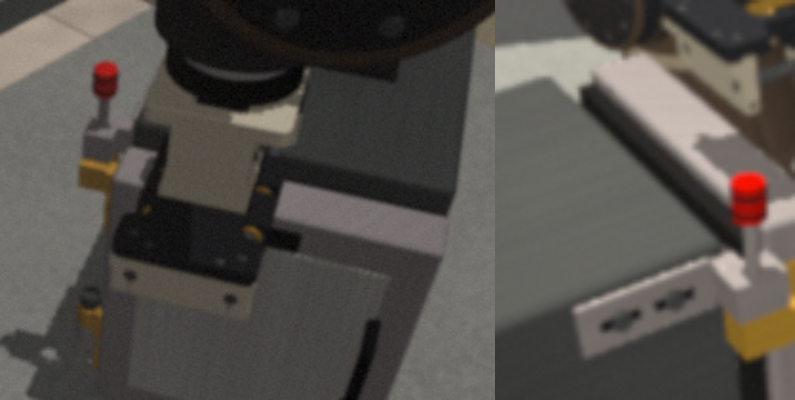

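The pin stands upright in both views, head at side (385,130) and scene (255.5,179), z 0.304. The gripper is clear in front of the door. Now approach the door gently.

play_rows(rows=[{"slide": [0,0.07,0],"delta_rot": [0,0,0],"fingers": -1},{"slide": [0,0.06,0],"delta_rot": [0,0,0],"fingers": -1},{"slide": [0,0,0],"delta_rot": [0,0,0],"fingers": -1}])

```text
time_s: 13.7
tcp_pos: [0.4419, 0.0709, 0.2433]
eef_rot: [180.0, -0.0, 26.0]
contact_force: [-0.9, 0.2, -0.8]
gripper_width: 0.0003
gripper_force: 0.0
```

play_rows(rows=[{"slide": [0,0.02,0],"delta_rot": [0,0,0],"fingers": -1},{"slide": [0,0.02,0],"delta_rot": [0,0,0],"fingers": -1},{"slide": [0,0,0],"delta_rot": [0,0,0],"fingers": -1}])

```text
time_s: 14.08
tcp_pos: [0.4442, 0.0661, 0.243]
eef_rot: [180.0, 0.0, 26.1]
contact_force: [0.2, 0.7, -0.4]
gripper_width: 0.0006
gripper_force: 0.0
```

play_rows(rows=[{"slide": [0,0.015,0],"delta_rot": [0,0,0],"fingers": -1},{"slide": [0,0,0],"delta_rot": [0,0,0],"fingers": -1}])

```text
time_s: 14.32
tcp_pos: [0.4452, 0.0642, 0.2431]
eef_rot: [180.0, 0.0, 26.1]
contact_force: [-0.0, -0.2, 1.1]
gripper_width: 0.0005
gripper_force: 0.0
```

play_rows(rows=[{"slide": [0,0.015,0],"delta_rot": [0,0,0],"fingers": -1},{"slide": [0,0,0],"delta_rot": [0,0,0],"fingers": -1}])

```text
time_s: 14.58
tcp_pos: [0.4462, 0.0621, 0.2431]
eef_rot: [180.0, 0.0, 26.1]
contact_force: [-0.6, 0.1, -0.3]
gripper_width: 0.0007
gripper_force: 0.0
```

play_rows(rows=[{"slide": [0,0.015,0],"delta_rot": [0,0,0],"fingers": -1},{"slide": [0,0,0],"delta_rot": [0,0,0],"fingers": -1}])

```text
time_s: 14.82
tcp_pos: [0.4472, 0.06, 0.2431]
eef_rot: [180.0, -0.0, 26.1]
contact_force: [-0.2, 0.1, 0.2]
gripper_width: 0.0003
gripper_force: 0.0
```

play_rows(rows=[{"slide": [0,0.015,0],"delta_rot": [0,0,0],"fingers": -1},{"slide": [0,0,0],"delta_rot": [0,0,0],"fingers": -1}])

```text
time_s: 15.08
tcp_pos: [0.4482, 0.058, 0.2431]
eef_rot: [180.0, 0.0, 26.1]
contact_force: [0.1, 0.4, -0.3]
gripper_width: 0.0004
gripper_force: 0.0
```

play_rows(rows=[{"slide": [0,0.015,0],"delta_rot": [0,0,0],"fingers": -1},{"slide": [0,0,0],"delta_rot": [0,0,0],"fingers": -1}])

```text
time_s: 15.32
tcp_pos: [0.4492, 0.056, 0.2431]
eef_rot: [180.0, 0.0, 26.1]
contact_force: [0.4, 0.3, -0.5]
gripper_width: 0.0003
gripper_force: 0.0
```

```bash
cat > st.py <<'E'
from h import *
A=cap('scene');B=cap('side')
print('A',red(A)[1],'B',red(B) and red(B)[1])
F=[]
import time
s=r.get_state();print(s['time_s'],s['tcp_pos'],s['contact_force'],'Fxc',s['contact_force']@[.438,-.899,0])
E
python3 st.py
```

```text
A [255.41843972 179.37588652] B [385.13138686 130.08759124]
15.425 [0.44908269 0.05604177 0.2430506 ] [-0.53813754  1.18749086  0.06463577] Fxc -1.3032585232593297
```

play_rows(rows=[{"slide": [0,0.01,0],"delta_rot": [0,0,0],"fingers": -1},{"slide": [0,0,0],"delta_rot": [0,0,0],"fingers": -1}])

```text
time_s: 15.68
tcp_pos: [0.4498, 0.0547, 0.2431]
eef_rot: [180.0, 0.0, 26.1]
contact_force: [0.0, 0.3, -1.0]
gripper_width: 0.0004
gripper_force: 0.0
```

play_rows(rows=[{"slide": [0,0.01,0],"delta_rot": [0,0,0],"fingers": -1},{"slide": [0,0,0],"delta_rot": [0,0,0],"fingers": -1}])

```text
time_s: 15.92
tcp_pos: [0.4504, 0.0533, 0.243]
eef_rot: [-180.0, 0.0, 26.1]
contact_force: [-0.4, 0.9, 0.3]
gripper_width: 0.0002
gripper_force: 0.0
```

play_rows(rows=[{"slide": [0,0.01,0],"delta_rot": [0,0,0],"fingers": -1},{"slide": [0,0,0],"delta_rot": [0,0,0],"fingers": -1}])

```text
time_s: 16.18
tcp_pos: [0.4511, 0.052, 0.2431]
eef_rot: [180.0, 0.0, 26.1]
contact_force: [0.5, 0.5, -0.7]
gripper_width: 0.0006
gripper_force: 0.0
```

```bash
python3 st.py
```

```text
A [255.4822695  179.37588652] B [385.16546763 130.29496403]
16.275 [0.45107508 0.05204075 0.24305162] [ 0.45261844 -0.01602179 -0.78433351] Fxc 0.212650461783163
```

play_rows(rows=[{"slide": [0,0.01,0],"delta_rot": [0,0,0],"fingers": -1},{"slide": [0,0,0],"delta_rot": [0,0,0],"fingers": -1}])

```text
time_s: 16.52
tcp_pos: [0.4518, 0.0506, 0.2431]
eef_rot: [180.0, 0.0, 26.1]
contact_force: [0.1, 0.1, 0.3]
gripper_width: 0.0008
gripper_force: 0.0
```

play_rows(rows=[{"slide": [0,0.01,0],"delta_rot": [0,0,0],"fingers": -1},{"slide": [0,0,0],"delta_rot": [0,0,0],"fingers": -1}])

```text
time_s: 16.77
tcp_pos: [0.4524, 0.0493, 0.2431]
eef_rot: [180.0, 0.0, 26.1]
contact_force: [0.0, -0.0, -0.1]
gripper_width: 0.0006
gripper_force: 0.0
```

play_rows(rows=[{"slide": [0,0.01,0],"delta_rot": [0,0,0],"fingers": -1},{"slide": [0,0,0],"delta_rot": [0,0,0],"fingers": -1}])

```text
time_s: 17.02
tcp_pos: [0.4531, 0.048, 0.2431]
eef_rot: [180.0, -0.0, 26.1]
contact_force: [-0.3, 0.3, -0.1]
gripper_width: 0.0005
gripper_force: 0.0
```

```bash
python3 st.py
```

```text
A [255.4964539  179.26950355] B [385.10144928 130.21014493]
17.125 [0.45307753 0.04799495 0.24307003] [-0.25292426  0.13617616 -0.44878211] Fxc -0.23320319727695984
```

play_rows(rows=[{"slide": [0,0.01,0],"delta_rot": [0,0,0],"fingers": -1},{"slide": [0,0,0],"delta_rot": [0,0,0],"fingers": -1}])

```text
time_s: 17.38
tcp_pos: [0.4537, 0.0466, 0.2431]
eef_rot: [-180.0, 0.0, 26.1]
contact_force: [-0.3, -0.2, 0.2]
gripper_width: 0.0004
gripper_force: 0.0
```

play_rows(rows=[{"slide": [0,0.01,0],"delta_rot": [0,0,0],"fingers": -1},{"slide": [0,0,0],"delta_rot": [0,0,0],"fingers": -1}])

```text
time_s: 17.62
tcp_pos: [0.4544, 0.0454, 0.2431]
eef_rot: [-180.0, -0.0, 26.1]
contact_force: [-1.7, 1.3, 0.8]
gripper_width: 0.0007
gripper_force: 0.8
```

play_rows(rows=[{"slide": [0,0.01,0],"delta_rot": [0,0,0],"fingers": -1},{"slide": [0,0,0],"delta_rot": [0,0,0],"fingers": -1}])

```text
time_s: 17.88
tcp_pos: [0.4551, 0.044, 0.2433]
eef_rot: [-180.0, -0.0, 26.1]
contact_force: [-3.1, 3.2, 3.0]
gripper_width: 0.0004
gripper_force: 1.9
```

```bash
python3 st.py
```

```text
A [256.11678832 179.03649635] B [385.0859375 130.6015625]
17.975 [0.45508868 0.04407352 0.24327129] [-2.65617103  2.66671075  3.58792643] Fxc -3.560775872601803
```

play_rows(rows=[{"slide": [0,0.007,0],"delta_rot": [0,0,0],"fingers": -1},{"slide": [0,0,0],"delta_rot": [0,0,0],"fingers": -1}])

```text
time_s: 18.23
tcp_pos: [0.4557, 0.0431, 0.2432]
eef_rot: [180.0, -0.0, 26.1]
contact_force: [-2.4, 3.1, 4.2]
gripper_width: 0.0007
gripper_force: 2.0
```

play_rows(rows=[{"slide": [0,0.007,0],"delta_rot": [0,0,0],"fingers": -1},{"slide": [0,0,0],"delta_rot": [0,0,0],"fingers": -1}])

```text
time_s: 18.48
tcp_pos: [0.4562, 0.0422, 0.2432]
eef_rot: [180.0, -0.0, 26.1]
contact_force: [-2.5, 2.4, 4.8]
gripper_width: 0.0004
gripper_force: 2.1
```

```bash
python3 st.py
```

```text
A [256.05970149 179.04477612] B [385.07086614 130.63779528]
18.575 [0.45615372 0.04214409 0.24316765] [-1.61994329  3.37709512  3.63193841] Fxc -3.7455436705484226
```

play_rows(rows=[{"slide": [0,0.007,0],"delta_rot": [0,0,0],"fingers": -1},{"slide": [0,0,0],"delta_rot": [0,0,0],"fingers": -1}])

```text
time_s: 18.82
tcp_pos: [0.4566, 0.0412, 0.2431]
eef_rot: [180.0, -0.0, 26.1]
contact_force: [-1.6, 3.8, 4.6]
gripper_width: 0.0003
gripper_force: 2.2
```

play_rows(rows=[{"slide": [0,0.007,0],"delta_rot": [0,0,0],"fingers": -1},{"slide": [0,0,0],"delta_rot": [0,0,0],"fingers": -1}])

```text
time_s: 19.08
tcp_pos: [0.457, 0.0401, 0.2431]
eef_rot: [180.0, -0.0, 26.1]
contact_force: [-2.3, 3.5, 4.0]
gripper_width: 0.0006
gripper_force: 2.1
```

```bash
python3 st.py
```

```text
A [255.8880597  179.91044776] B [385.00769231 131.17692308]
19.175 [0.45701203 0.04020473 0.24309807] [-0.71938863  3.95970262  4.46987139] Fxc -3.874864875411982
```

play_rows(rows=[{"slide": [0,0.006,0],"delta_rot": [0,0,0],"fingers": -1},{"slide": [0,0,0],"delta_rot": [0,0,0],"fingers": -1}])

```text
time_s: 19.42
tcp_pos: [0.4573, 0.0394, 0.2431]
eef_rot: [180.0, -0.0, 26.1]
contact_force: [-1.9, 3.9, 4.4]
gripper_width: 0.0005
gripper_force: 2.2
```

```bash
python3 st.py
```

```text
A [255.47407407 194.51851852] B [384.69465649 147.47328244]
19.525 [0.45731587 0.03943278 0.24305893] [-0.73623256  4.47231567  3.34697789] Fxc -4.343081651007882
```

play_rows(rows=[{"slide": [0,0,0],"delta_rot": [0,0,0],"fingers": -1},{"slide": [0,0,0],"delta_rot": [0,0,0],"fingers": -1}])

```text
time_s: 19.77
tcp_pos: [0.4573, 0.0394, 0.2431]
eef_rot: [180.0, -0.0, 26.1]
contact_force: [-0.8, 4.2, 3.5]
gripper_width: 0.0006
gripper_force: 2.2
```

```bash
python3 - <<'E'
from h import *
A=cap('scene');B=cap('side');a,b=red(A),red(B);print(a,b)
print(tri([(A,a[1]),(B,b[1])]))
h0=[.5797,.0169]
for z in(.273,.275,.278): print(z,proj(A,[[*h0,z]]),proj(B,[[*h0,z]]))
cv2.imwrite('pics/w6.png',np.hstack([cv2.resize(A['image'][170:230,235:280],(375,500),interpolation=cv2.INTER_CUBIC),cv2.resize(B['image'][125:185,360:410],(416,500),interpolation=cv2.INTER_CUBIC)]))
E
```

```text
(135, array([255.47407407, 194.51851852]), array([250, 188]), array([260, 202])) (122, array([384.81147541, 147.06557377]), array([380, 140]), array([390, 156]))
(array([0.58096738, 0.01728666, 0.27430286]), [np.float64(0.00043561593337142977), np.float64(0.0004356159333714312)])
0.273 [[255.05436632 194.62299413]] [[385.35719112 148.28270575]]
0.275 [[254.93339109 193.63812423]] [[385.4499731  147.10138448]]
0.278 [[254.75132818 192.15500205]] [[385.5896993  145.32186164]]
```

View pics/w6.png

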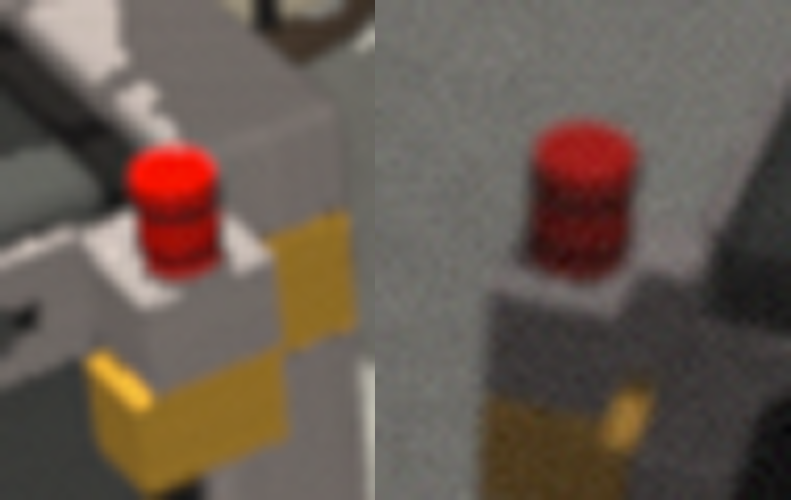

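Both views show the red head seated on the steel knuckle, with no shank visible. It dropped 29.4 mm by triangulation. Now ease off the door and retreat.

play_rows(rows=[{"slide": [0,-0.01,0],"delta_rot": [0,0,0],"fingers": -1},{"slide": [0,-0.02,0],"delta_rot": [0,0,0],"fingers": -1},{"slide": [0,-0.03,0],"delta_rot": [0,0,0],"fingers": -1},{"slide": [0,-0.1,0],"delta_rot": [0,0,0],"fingers": -1},{"slide": [0,-0.15,0],"delta_rot": [0,0,0],"fingers": -1},{"slide": [0,0,-0.2],"delta_rot": [0,0,0],"fingers": -1},{"slide": [0,0,-0.3],"delta_rot": [0,0,0],"fingers": -1},{"slide": [0,0,0],"delta_rot": [0,0,0],"fingers": -1}])

```text
time_s: 20.88
tcp_pos: [0.4379, 0.0824, 0.3214]
eef_rot: [180.0, -0.3, 26.1]
contact_force: [0.0, -0.2, -0.8]
gripper_width: 0.0007
gripper_force: 0.0
```

```bash
python3 - <<'E'
from h import *
A=cap('scene');B=cap('side');a,b=red(A),red(B);print(a,b)
x,e=tri([(A,a[1]),(B,b[1])]);print(x,e,r.get_state()['contact_force'])
if x[2]<.277: print(r.close_job())
E
```

```text
(133, array([255.12030075, 194.47368421]), array([249, 188]), array([260, 202])) (131, array([384.90076336, 146.90839695]), array([380, 140]), array([390, 156]))
[0.58105377 0.01682666 0.27441359] [np.float64(0.0002830473722689739), np.float64(0.00028304737226901203)] [-0.00516415 -0.60623054 -1.12381069]
the job is handed in; nothing more can be done
None
```

The red-headed pin is through both hinge knuckles with its head down on the hinge; it stayed down after the gripper let go of the door, pressing took about 4 N, and I handed the job in at about 21 s.

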